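Stopper the tilted reagent flask

ROBOT

A 7-joint arm with a two-finger parallel gripper is mounted at the origin on the work surface. World frame = base frame: x ahead of the robot, y to its left, z up, the work surface at z = 0. Lengths are in mm, angles in rad, forces in N, time in s.
With the tool pointing down it reaches from about 350 to 900 mm from the base axis. Payload 19.9 kg.
Tool frame: the origin (TCP) lies at the very end of the fingers, on their centre line; the grasp point (between the pads) lies 19 mm behind it (manip.pinch_z is the distance from the TCP to the grasp point, in mm); z points along the fingers, x is the direction in which the jaws open and shut, and the axes are right-handed (so a half turn about z gives the same grasp; the last joint's range is limited). The gripper opens to 85 mm and grips with 20 to 120 N. Pads are 22 mm wide; open, the fingers measure 114 mm over their backs; the gripper's body (76 mm by 85 mm) begins 54 mm behind the grasp point. The pads swing forward as they close: fully open they stand 13 mm farther back than shut.
Start: joints at [1.161, 0.417, -0.01, 1.614, 0.005, 1.111, -0.053], TCP at [225.304, -582.957, 231.26] pointing down, gripper open.
Joint ranges: [-2.81, 2.81], [-0.39, 2.02], [-1.27, 1.25], [0.06, 2.57], [-1.19, 4.33], [0.19, 2], [-2.82, 2.82]. Speed limits (rad/s): [1.89, 1.89, 2.39, 2.39, 3.01, 3.01, 3.01].

INTERFACE

Orientations are given as a unit quaternion [x, y, z, w].
In Python, from workcell import manip gives the robot as it stands.
- The arm moves only by the shell command python3 -m pendant 'ROWS' [FORCE]. ROWS is JSON, a list of rows, each an object of numbers: "gripper": the closure in counts, from 0 (fully open) to 255 (shut); "dx", "dy", "dz": the shift along the tool's x, y, z in cm; "ax", "ay", "az": the turn, a rotation vector about the tool's x, y, z in degrees. A call has 1 to 5 rows; each row is the pose to reach, as a shift and turn from the pose measured when the call began, along the tool's axes at that moment; what a row does not reach only later rows make up. A row lasts 1/8 s, in which the tool goes at most 62.5 mm and 10.7 degrees, less where a joint would pass 70% of its speed; a pose out of reach is approached as far as the arm can. A call with a gripper value outside its range is refused whole. The fingers move at their own pace and stop on an object; FORCE is the grip in N (left out, the last holds). Time passes only in rows, so rows that repeat a pose let the fingers close. It gives the time, the measured TCP pose, the force and the opening at its end, in the units of the state.
- manip.state(): the state, without advancing time (a new reading comes with each control period).
- manip.camera(name): name is "side" or "top" or "wrist"; returns the picture (480x640x3 uint8, blue, green, red); there is no depth.
- manip.calibration(name): a dict with "fx", "fy", "cx", "cy" (pixels), "pose" (4x4, takes a point from camera to world coordinates); the wrist camera has in their place "mount" (4x4, takes a point from camera to tool coordinates, whose origin is the TCP and whose axes are the tool frame's). Camera axes: x right, y down, z forward; pixel columns grow to the right and rows downward; lengths in mm; the calibration is good to about 2 mm. A picture is of the moment at which its call begins: read the wrist's pose just before it. calibration takes no time and is no camera call.
- manip.job_done(): hands the job in, once; it reports no verdict.
The state is a dict: "clock": time; "joints": joint angles; "joint_velocities": joint speeds; "joint_efforts": joint torques, N m; "eef_pos": TCP position; "eef_rot": TCP orientation; "ft_force": force on the tool from outside, world axes, zero at the start; "ft_torque": the same for the moment, N m; "finger_gap": opening from 0.0 (shut) to 1.0 (fully open).
Only numpy, scipy, OpenCV 4.12 (cv2) and the standard library are available. Lean on these libraries where they do the work, as an engineer would, in place of code of your own. Each camera call takes 0.05 s, during which the arm holds its last target. There are 200 camera calls.

TASK

Close the flask that leans in its tilting stand: take the larger of the two stoppers out of the rack and set it fully home in the flask's neck, collar flat on the ring round the mouth, then press it in along the neck with a steady push of about 20 N for a second (never over 60 N, it is glass) and let go. The ring is set to a different height each time, so feel for the seat. Leave the flask at the tilt it has, and the small stopper and the other things on the bench where they are.

Things in the scene. Friction and masses are not known exactly. Their poses are not given: they have to be found in the camera images.
- stopper: The larger grey-beige rubber stopper, upright in the rack. Origin: centre of the collar's underside, z towards the grip. Below it a tapered round plug 45 mm long (diameter 28 mm at the tip, 34 mm under the collar); above it a round collar, diameter 52 mm, 8 mm thick, then a square grip 26 x 26 mm (faces square to its x and y) from 8 to 50 mm above the origin. About 0.1 kg.
- small_stopper: A smaller stopper of the same shape and material, too small for this flask: collar 47 mm in diameter, grip 16 x 16 mm and 26 mm high. Origin under the collar. In the rack's other hole; not to be moved.
- rack: Grey stopper rack, fixed to the bench: a block 85 mm (x) by 170 mm (y) by 55 mm high with two round through holes 40 mm in diameter at y = +42 and -42 mm; the stoppers' collars rest on its top. Origin: centre of its underside.
- stand: Metal stand, fixed to the bench, with the flask that swings in it: base plate 150 x 160 x 14 mm, two upright cheeks at y = +-61 mm, 50 mm wide and up to 128 mm high. Origin: centre of the base's underside. The flask's pivot runs along y, 105 mm above it.
- flask (a joint): Tilt of the amber glass flask in the stand (rad): 0 upright, growing as the mouth leans to the stand's -x (towards the robot). A stiff friction joint that stays where it is, but a sideways push of some 15 N on the mouth would turn it.
- flask_mouth (a point): Centre of the glass mouth, 110 mm from the pivot; z points out along the neck. Bore 39 mm at the mouth, 32 mm at 55 mm depth, where it ends. Round the neck sits a grey sealing ring: bore 39, outside 55, 34 mm high; its top lies 1 to 22 mm above this point (varies, not measured, stiff). Stopper home: collar on the ring's top, z axes aligned, 2 mm play. Flask body 80 mm wide, 72 to 175 mm below.
- wash_bottle: White plastic bottle, 64 mm diameter, 150 mm high. Origin under its centre. A bystander.
- tip_box: Blue box of pipette tips with clear lid, 85 x 125 x 70 mm. Origin under its centre. A bystander.
- mouse: Black computer mouse, 100 x 58 x 22 mm. Origin under its centre. A bystander.
Mind the look-alikes: they are no part of the job. What is shaped like the stopper but blue is not meant.

How it is judged:
By the outcome, as a careful person would: the job done as asked, in the order asked, and still so for the second after the job is handed in, with the robot touching nothing.
It also fails if it takes over 46 s, if anything falls off the work surface, if the arm or the gripper's body presses on something with over 40 N, if the wrist force passes 120 N, or if a joint passes its speed limit or range.

## Working session

There is one attempt and no reset: what is moved stays moved. The work goes in short steps, Python scripts to look and compute and a shell command to move; the robot and the scene stay as the last step left them, time stands still between calls to the robot, and variables do not carry over. Pictures are saved under pics/ and viewed, about 8 in all and at most 12, crops included, and the job is handed in when it is done.

```bash
mkdir -p pics; ls
python3 - <<'E'
from workcell import manip
import cv2,numpy as np
np.set_printoptions(precision=4,suppress=True)
print(manip.state()); 
for n in("side","top","wrist"):
    print(n,manip.calibration(n)); cv2.imwrite(f"pics/{n}0.png",manip.camera(n))
E
```

```text
pics
{'clock': 0.0, 'joints': array([ 1.1605,  0.418 , -0.0103,  1.6142,  0.0047,  1.1107, -0.053 ]), 'joint_velocities': array([-0.0004, -0.0001, -0.0003, -0.001 , -0.0011,  0.0007, -0.0006]), 'joint_efforts': array([  0.0014, -86.4427,   0.6799, -43.4888,   0.0192,   0.0074,
         0.    ]), 'eef_pos': array([ 225.1556, -582.6582,  230.6619]), 'eef_rot': array([ 0.8248, -0.5655, -0.0005, -0.0003]), 'ft_force': array([-0.4409,  1.1655,  0.3789]), 'ft_torque': array([-0.0436,  0.003 , -0.0283]), 'finger_gap': 1.0024974125637072}
side {'fx': 508.26687100212206, 'fy': 508.26687100212206, 'cx': 323.51293306358616, 'cy': 236.23357936271765, 'pose': array([[ -0.9985,  -0.049 ,   0.0242, 560.0902],
       [ -0.0491,   0.6085,  -0.7921, 902.9348],
       [  0.0241,  -0.7921,  -0.61  , 898.8528],
       [  0.    ,   0.    ,   0.    ,   1.    ]])}
top {'fx': 598.5236927104991, 'fy': 598.5236927104991, 'cx': 309.9483409140335, 'cy': 231.86073322219215, 'pose': array([[   0.0202,   -0.9841,    0.1766,  379.425 ],
       [  -0.9998,   -0.0182,    0.0127,  -84.7562],
       [  -0.0092,   -0.1768,   -0.9842, 1380.7265],
       [   0.    ,    0.    ,    0.    ,    1.    ]])}
wrist {'fx': 404.60209272204924, 'fy': 404.60209272204924, 'cx': 316.5262506318221, 'cy': 231.51080762304548, 'mount': array([[   1.    ,   -0.0004,    0.0005,    0.0703],
       [   0.0003,    0.9619,    0.2734,  -69.5383],
       [  -0.0006,   -0.2734,    0.9619, -142.6701],
       [   0.    ,    0.    ,    0.    ,    1.    ]])}
```

View pics/side0.png

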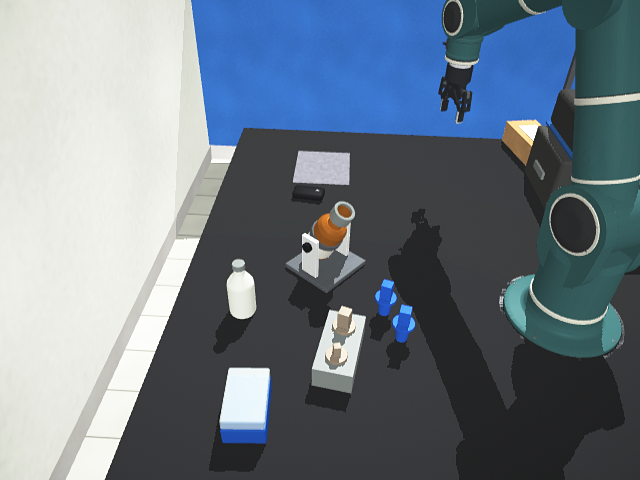

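View pics/top0.png

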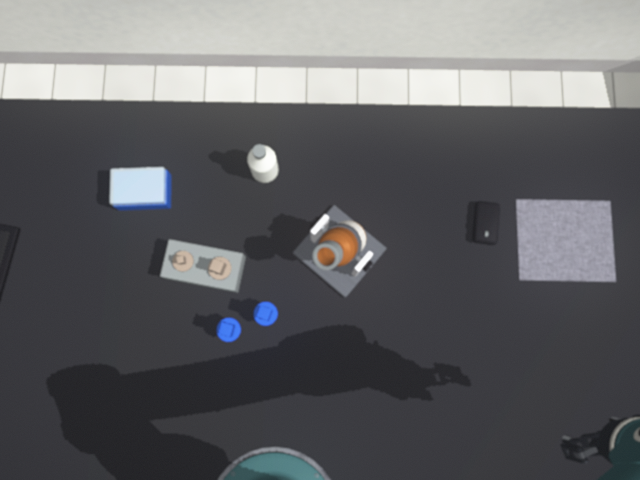

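The side view shows the large stopper at about (344,320) and the flask mouth at (344,212). In the top view they are at (219,268) and (327,255). Next I'll take enlarged crops for measuring.

```bash
cat > h.py <<'E'
import numpy as np,cv2
from workcell import manip
from scipy.spatial.transform import Rotation as R
np.set_printoptions(precision=3,suppress=True)
def cam(n,st=None):
    c=manip.calibration(n)
    if n=="wrist":
        st=st or manip.state(); T=np.eye(4);T[:3,:3]=R.from_quat(st["eef_rot"]).as_matrix();T[:3,3]=st["eef_pos"]
        P=T@c["mount"]
    else: P=c["pose"]
    return c,P
def ray(n,u,v,st=None):
    c,P=cam(n,st); d=P[:3,:3]@[(u-c["cx"])/c["fx"],(v-c["cy"])/c["fy"],1]
    return P[:3,3],d/np.linalg.norm(d)
def plane(n,u,v,z,st=None):
    o,d=ray(n,u,v,st); return o+d*(z-o[2])/d[2]
def tri(rs):
    A=np.zeros((3,3));b=np.zeros(3)
    for o,d in rs: M=np.eye(3)-np.outer(d,d);A+=M;b+=M@o
    x=np.linalg.solve(A,b); return x,[np.linalg.norm((np.eye(3)-np.outer(d,d))@(x-o)) for o,d in rs]
def proj(n,p,st=None):
    c,P=cam(n,st); q=np.linalg.inv(P)@np.r_[p,1]; return np.array([c["fx"]*q[0]/q[2]+c["cx"],c["fy"]*q[1]/q[2]+c["cy"]])
E
python3 - <<'E'
import cv2,numpy as np
t=cv2.imread("pics/top0.png");s=cv2.imread("pics/side0.png")
f=lambda i,x,y:cv2.resize(i[y:y+75,x:x+100],(400,300),interpolation=cv2.INTER_CUBIC)
f2=lambda i,x,y:cv2.resize(i[y:y+100,x:x+133],(400,300),interpolation=cv2.INTER_CUBIC)
cv2.imwrite("pics/c0.png",np.vstack([np.hstack([f(t,155,230),f2(t,275,200)]),np.hstack([f(s,300,300),f2(s,265,195)])]))
E
```

```text
(no output)
```

View pics/c0.png

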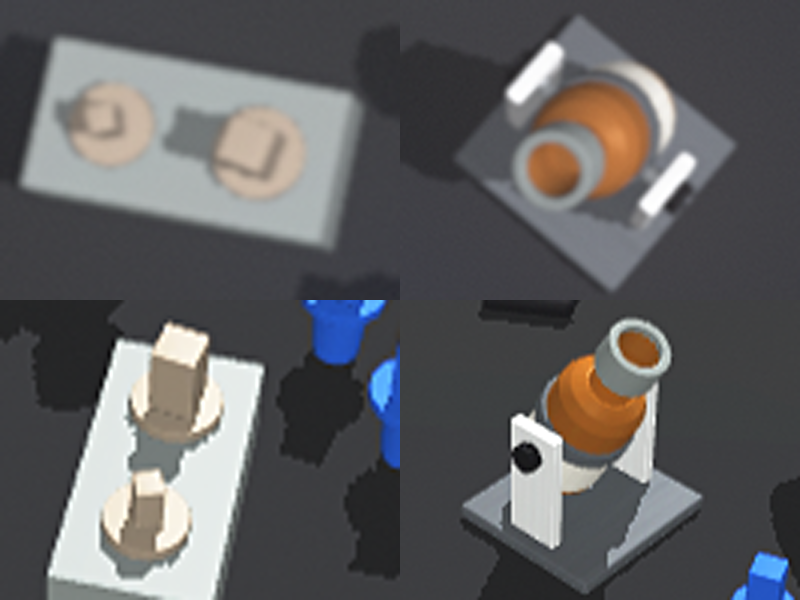

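The crops show the large stopper's grip top at top crop (250,143). The ring ellipse is centred at top crop (559,167) and side crop (640,350). The base plate corners and both cheeks are clear.

Run:
```python
from h import *
a=lambda u,v:(155+u/4,230+v/4); b=lambda u,v:(275+(u-400)/3,200+v/3); s=lambda u,v:(265+(u-400)/3,195+(v-300)/3); sl=lambda u,v:(300+u/4,300+(v-300)/4)
rk=[plane("top",*a(*p),55) for p in[(55,37),(357,93),(332,248),(22,185)]]
print("rack",np.mean(rk,0),[np.linalg.norm(rk[i]-rk[i-1]) for i in range(4)])
e=(rk[1]-rk[0]+rk[2]-rk[3]);print("rack long yaw",np.degrees(np.arctan2(e[1],e[0])))
g=[plane("top",*a(*p),105) for p in[(232,112),(282,125),(270,175),(217,160)]]
print("grip",np.mean(g,0),[np.linalg.norm(g[i]-g[i-1]) for i in range(4)])
e=g[1]-g[0]+g[2]-g[3];print("grip yaw",np.degrees(np.arctan2(e[1],e[0])))
print("collar",plane("top",*a(260,152),63)); print("grip tri",tri([ray("top",*a(250,143)),ray("side",*sl(181,342))]))
bs=[plane("top",*b(*p),14) for p in[(578,15),(736,146),(612,292),(455,158)]]
O=np.mean(bs,0);print("stand",O,[np.linalg.norm(bs[i]-bs[i-1]) for i in range(4)])
for i in range(4):
    e=bs[i]-bs[i-1];print(np.degrees(np.arctan2(e[1],e[0])))
c1,c2=plane("top",*b(535,75),128),plane("top",*b(667,190),128);e=c1-c2
print("cheeks",(c1+c2)/2,np.linalg.norm(e),np.degrees(np.arctan2(e[1],e[0])))
m=tri([ray("top",*b(559,167)),ray("side",*s(640,350))]);print("ring",m)
piv=np.r_[O[:2],105];v=m[0]-piv;print("v",v,np.linalg.norm(v),"az",np.degrees(np.arctan2(v[1],v[0])),"tilt",np.degrees(np.arctan2(np.hypot(v[0],v[1]),v[2])))
```

```text
rack [537.615 169.928  55.   ] [np.float64(84.7986282946326), np.float64(173.69470776961214), np.float64(87.40930374124595), np.float64(176.98516546141917)]
rack long yaw -99.88270526696881
grip [530.793 128.48  105.   ] [np.float64(26.944072715824184), np.float64(28.021451948385355), np.float64(27.563488053888378), np.float64(29.785156983315268)]
grip yaw -104.06246496794222
collar [530.842 129.849  63.   ]
grip tri (array([531.452, 128.832, 103.331]), [np.float64(0.49005305429503154), np.float64(0.4900530542948223)])
stand [ 582.077 -137.457   14.   ] [np.float64(147.39209869019578), np.float64(158.8839568590951), np.float64(147.60723405295994), np.float64(157.62597154639883)]
-39.146916964484866
-129.4346873063843
140.36430018798637
50.486767134500674
cheeks [ 579.253 -136.767  128.   ] 123.72040064302382 49.449366682400154
ring (array([ 542.398, -106.287,  199.858]), [np.float64(1.4734744734371743), np.float64(1.4734744734373992)])
v [-39.679  31.17   94.858] 107.44296409663875 az 141.8482692174618 tilt 28.009898432089855
```

```bash
cat >> h.py <<'E'
def delta(p,Rm,st=None):
    st=st or manip.state(); Rt=R.from_quat(st["eef_rot"])
    d=Rt.inv().apply(np.array(p)-st["eef_pos"])/10; a=(Rt.inv()*R.from_matrix(Rm)).as_rotvec(degrees=True)
    print("d cm",d,"a deg",a)
def Rdown(az,n=(0,0,1)):
    "tool z=-n, tool x close to azimuth az deg"
    z=-np.array(n,float);z/=np.linalg.norm(z);x=np.array([np.cos(np.radians(az)),np.sin(np.radians(az)),0]);x-=z*(x@z);x/=np.linalg.norm(x)
    return np.c_[x,np.cross(z,x),z]
E
python3 -c "
from h import *
delta([531,129,230],Rdown(-14))"
```

```text
d cm [-55.361 -54.182   0.127] a deg [ -0.021   0.052 -54.868]
```

```bash
python3 -m pendant '[{"dx":-4,"dy":-4,"dz":-6,"az":-5,"gripper":0},{"dx":-10,"dy":-10,"dz":-9,"az":-15,"gripper":0},{"dx":-30,"dy":-30,"dz":-9,"az":-35,"gripper":0},{"dx":-55.4,"dy":-54.2,"dz":-9,"az":-55,"gripper":0},{"dx":-55.4,"dy":-54.2,"dz":-9,"az":-55,"gripper":0}]'; python3 -c "
from h import *
delta([531,129,230],Rdown(-14))"
```

```text
d cm [-55.361 -54.182   0.127] a deg [ -0.021   0.052 -54.868]$[0]: bad value
```

```bash
python3 -m pendant '[{"gripper":0,"dx":-4,"dy":-4,"dz":-6,"ax":0,"ay":0,"az":-5},{"gripper":0,"dx":-10,"dy":-10,"dz":-9,"ax":0,"ay":0,"az":-15},{"gripper":0,"dx":-30,"dy":-30,"dz":-9,"ax":0,"ay":0,"az":-35},{"gripper":0,"dx":-55.4,"dy":-54.2,"dz":-9,"ax":0,"ay":0,"az":-55},{"gripper":0,"dx":-55.4,"dy":-54.2,"dz":-9,"ax":0,"ay":0,"az":-55}]'; python3 -c "
from h import *
delta([531,129,300],Rdown(-14))"
```

```text
clock: 0.78
eef_pos: [340.3, -317.4, 309.1]
eef_rot: [0.983, -0.185, -0.0, -0.0]
ft_force: [1.8, -0.5, 0.1]
finger_gap: 0.998
d cm [  1.559 -48.517   0.918] a deg [-0.017  0.032 -7.291]
```

```bash
python3 -m pendant '[{"gripper":0,"dx":1.5,"dy":-48.5,"dz":1,"ax":0,"ay":0,"az":-7.3},{"gripper":0,"dx":1.5,"dy":-48.5,"dz":1,"ax":0,"ay":0,"az":-7.3},{"gripper":0,"dx":1.5,"dy":-48.5,"dz":1,"ax":0,"ay":0,"az":-7.3},{"gripper":0,"dx":1.5,"dy":-48.5,"dz":1,"ax":0,"ay":0,"az":-7.3},{"gripper":0,"dx":1.5,"dy":-48.5,"dz":1,"ax":0,"ay":0,"az":-7.3}]'; python3 -c "
from h import *
delta([531,129,220],Rdown(-14))"
```

```text
clock: 1.4
eef_pos: [462.4, -29.9, 302.8]
eef_rot: [0.993, -0.122, 0.0, -0.0]
ft_force: [2.0, -0.7, -0.3]
finger_gap: 0.996
d cm [  2.809 -17.083   8.285] a deg [-0.001 -0.002 -0.01 ]
```

```bash
python3 -m pendant '[{"gripper":0,"dx":2.8,"dy":-17.1,"dz":8.3,"ax":0,"ay":0,"az":0},{"gripper":0,"dx":2.8,"dy":-17.1,"dz":8.3,"ax":0,"ay":0,"az":0},{"gripper":0,"dx":2.8,"dy":-17.1,"dz":8.3,"ax":0,"ay":0,"az":0},{"gripper":0,"dx":2.8,"dy":-17.1,"dz":8.3,"ax":0,"ay":0,"az":0},{"gripper":0,"dx":2.8,"dy":-17.1,"dz":8.3,"ax":0,"ay":0,"az":0}]'; python3 -c "
from h import *
st=manip.state();im=manip.camera('wrist');cv2.imwrite('pics/w1.png',im)
print(st['eef_pos'],st['eef_rot'],st['joint_velocities']);np.save('st1.npy',st,allow_pickle=True)
print(proj('wrist',[531,129,105],st),proj('wrist',[531,129,63],st))"
```

```text
clock: 2.02
eef_pos: [530.8, 129.1, 219.6]
eef_rot: [0.993, -0.122, -0.0, 0.0]
ft_force: [-0.3, -0.3, 0.6]
finger_gap: 0.996
[530.774 129.129 219.563] [ 0.993 -0.122 -0.     0.   ] [ 0.032 -0.03   0.009  0.004 -0.004  0.004  0.012]
[316.636 225.946] [316.666 211.505]
```

View pics/w1.png

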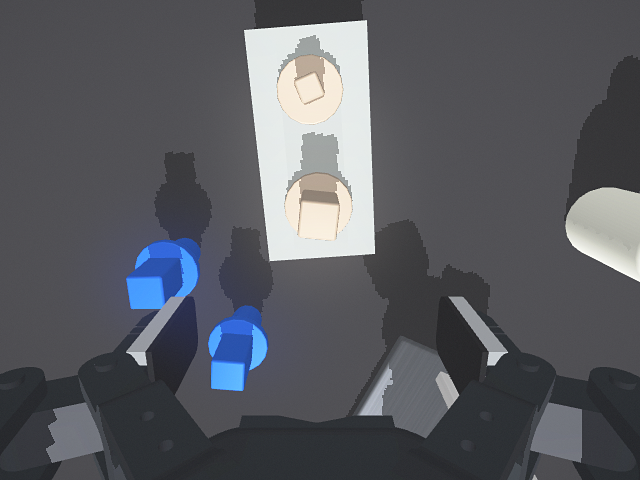

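The wrist view shows the large grip's top face with corners near (302,201), (340,205), (336,240) and (299,236). It is turned about 5° from the jaws. The collar centre is near (318,206).

Run:
```python
from h import *
st=np.load('st1.npy',allow_pickle=True).item()
g=[plane("wrist",*p,105,st) for p in[(302,201),(340,205),(336,240),(299,236)]]
G=np.mean(g,0);print(G,[np.linalg.norm(g[i]-g[i-1]) for i in range(4)])
e=g[1]-g[0]+g[2]-g[3];f=g[2]-g[1]+g[3]-g[0];A=np.degrees(np.arctan2(e[1],e[0]));B=np.degrees(np.arctan2(f[1],f[0]));print(A,B+90)
print(plane("wrist",318.5,206,63,st))
az=(A+B+90)/2;p=[531.3,130.5,200];p[:2]=G[:2]
delta([*G[:2],66],Rdown(az))
```

```text
[533.525 132.033 105.   ] [np.float64(23.730132888067512), np.float64(24.772815499810307), np.float64(23.865878516619787), np.float64(24.727112626504052)]
-20.260877306092947 -19.420470797114007
[533.375 132.803  63.   ]
d cm [ 0.157 -0.429 15.406] a deg [ 0.022 -0.011  5.792]
```

```bash
python3 -m pendant '[{"gripper":0,"dx":0.14,"dy":-0.36,"dz":5,"ax":0,"ay":0,"az":5.7},{"gripper":0,"dx":0.14,"dy":-0.36,"dz":10,"ax":0,"ay":0,"az":5.7},{"gripper":0,"dx":0.14,"dy":-0.36,"dz":14,"ax":0,"ay":0,"az":5.7},{"gripper":0,"dx":0.14,"dy":-0.36,"dz":15.2,"ax":0,"ay":0,"az":5.7},{"gripper":0,"dx":0.14,"dy":-0.36,"dz":15.2,"ax":0,"ay":0,"az":5.7}]' 60; python3 -m pendant '[{"gripper":255,"dx":0,"dy":0,"dz":0,"ax":0,"ay":0,"az":0},{"gripper":255,"dx":0,"dy":0,"dz":0,"ax":0,"ay":0,"az":0},{"gripper":255,"dx":0,"dy":0,"dz":0,"ax":0,"ay":0,"az":0},{"gripper":255,"dx":0,"dy":0,"dz":0,"ax":0,"ay":0,"az":0},{"gripper":255,"dx":0,"dy":0,"dz":0,"ax":0,"ay":0,"az":0}]' 60
```

```text
clock: 2.7
eef_pos: [533.6, 130.7, 68.9]
eef_rot: [0.985, -0.172, 0.0, 0.0]
ft_force: [-0.0, 0.3, 0.3]
finger_gap: 1.0
clock: 3.32
eef_pos: [533.9, 130.7, 69.6]
eef_rot: [0.985, -0.172, 0.001, 0.0]
ft_force: [-2.3, -1.9, 9.9]
finger_gap: 0.296
```

```bash
python3 -m pendant '[{"gripper":255,"dx":0,"dy":0,"dz":-5,"ax":0,"ay":0,"az":0},{"gripper":255,"dx":0,"dy":0,"dz":-10,"ax":0,"ay":0,"az":0},{"gripper":255,"dx":0,"dy":0,"dz":-16,"ax":0,"ay":0,"az":0},{"gripper":255,"dx":0,"dy":0,"dz":-22,"ax":0,"ay":0,"az":0},{"gripper":255,"dx":0,"dy":0,"dz":-23,"ax":0,"ay":0,"az":0}]' 60
python3 - <<'E'
from h import *
a,t=np.radians(140.7),np.radians(28); n=np.array([np.sin(t)*np.cos(a),np.sin(t)*np.sin(a),np.cos(t)])
M=np.array([541,-106,200.])
for az in(-19.8,):
    Rm=Rdown(az,n); p=M-Rm@[0,-50,120]; print(n,p); delta(p,Rm)
E
```

```text
clock: 3.95
eef_pos: [534.6, 131.6, 303.5]
eef_rot: [0.985, -0.172, 0.003, -0.0]
ft_force: [1.0, 0.1, -1.9]
finger_gap: 0.297
[-0.363  0.297  0.883] [ 480.728 -116.638  314.692]
d cm [ 3.347 25.175 -1.152] a deg [-9.993 25.814 -2.375]
```

```bash
python3 -m pendant '[{"gripper":255,"dx":3.3,"dy":25.2,"dz":-1.2,"ax":-10,"ay":25.8,"az":-2.4},{"gripper":255,"dx":3.3,"dy":25.2,"dz":-1.2,"ax":-10,"ay":25.8,"az":-2.4},{"gripper":255,"dx":3.3,"dy":25.2,"dz":-1.2,"ax":-10,"ay":25.8,"az":-2.4},{"gripper":255,"dx":3.3,"dy":25.2,"dz":-1.2,"ax":-10,"ay":25.8,"az":-2.4},{"gripper":255,"dx":3.3,"dy":25.2,"dz":-1.2,"ax":-10,"ay":25.8,"az":-2.4}]' 60;  python3 -m pendant '[{"gripper":255,"dx":0,"dy":0,"dz":0,"ax":0,"ay":0,"az":0},{"gripper":255,"dx":0,"dy":0,"dz":0,"ax":0,"ay":0,"az":0}]' 60
python3 - <<'E'
from h import *
st=manip.state();im=manip.camera('wrist');cv2.imwrite('pics/w2.png',im);np.save('st2.npy',st,allow_pickle=True)
print(st['eef_pos'],st['joints'],abs(st['joint_velocities']).max())
M=np.array([541,-106,200.]);print(proj('wrist',M,st))
E
```

```text
clock: 4.58
eef_pos: [478.3, -120.5, 314.8]
eef_rot: [0.959, -0.149, 0.208, 0.124]
ft_force: [-0.4, -0.2, -0.6]
finger_gap: 0.299
clock: 4.82
eef_pos: [478.5, -119.6, 314.3]
eef_rot: [0.959, -0.149, 0.207, 0.124]
ft_force: [-0.3, -0.4, -2.0]
finger_gap: 0.295
[ 478.45  -119.586  314.271] [ 0.518 -0.11  -0.483  2.115  0.354  0.764 -0.494] 0.00648029048649364
[318.576 142.047]
```

View pics/w2.png

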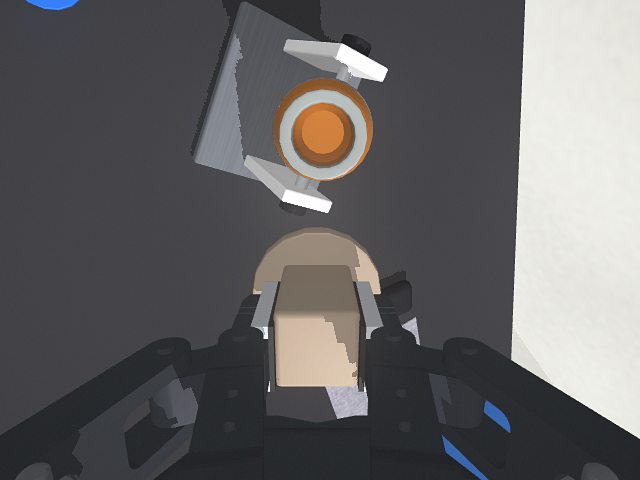

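The wrist view shows the flask ring at about (323,134) with a concentric bore bottom. The stopper is held with its collar arc topping at y≈228, and its sides at x 253 and 380.

Run:
```python
from h import *
st=np.load('st2.npy',allow_pickle=True).item(); im=cv2.imread('pics/w2.png')
h=cv2.cvtColor(im,cv2.COLOR_BGR2HSV); roi=np.zeros(im.shape[:2],np.uint8); cv2.circle(roi,(323,134),52,255,-1)
ring=cv2.bitwise_and(((h[...,1]<60)&(h[...,2]>120)).astype(np.uint8)*255,roi)
k=np.ones((3,3),np.uint8)
num,lab,stt,_=cv2.connectedComponentsWithStats(ring);i=1+np.argmax(stt[1:,4]);m=(lab==i).astype(np.uint8)*255
cs,hi=cv2.findContours(m,cv2.RETR_CCOMP,cv2.CHAIN_APPROX_NONE); cs=sorted(cs,key=cv2.contourArea)[::-1]
el=[cv2.fitEllipse(c) for c in cs[:2]]; print("outer",el[0],"inner",el[1])
print(im[131,323],im[150,335],im[112,323],im[155,323])
b=((h[...,0]<20)&(h[...,2]>im[131,323].max()-25)&(roi>0)&(h[...,1]>100)).astype(np.uint8)*255
num,lab,stt,cc=cv2.connectedComponentsWithStats(b);j=lab[131,323];print("bottom",stt[j],cc[j])
bc=max(cv2.findContours((lab==j).astype(np.uint8),0,1)[0],key=cv2.contourArea);eb=cv2.fitEllipse(bc);print(eb)
T=R.from_quat(st['eef_rot']).as_matrix(); w=lambda q:T@q+st['eef_pos']
for dy in(-2,0,2):
    print(dy,"rim low",proj('wrist',w([0,dy-26,14.6]),st),"rim up",proj('wrist',w([0,dy-26,6.6]),st),"left",proj('wrist',w([-26,dy,6.6]),st),"griptop near/far",proj('wrist',w([0,dy-13,-35.4]),st)[1],proj('wrist',w([0,dy+13,-35.4]),st)[1])
cv2.imwrite('pics/c2.png',np.hstack([cv2.resize(im[80:185,265:385],(400,350),interpolation=cv2.INTER_CUBIC),cv2.resize(im[215:320,245:365],(400,350),interpolation=cv2.INTER_CUBIC)]))
```

```text
outer ((322.6858215332031, 133.96893310546875), (86.99662017822266, 89.54043579101562), 4.842025279998779) inner ((322.977783203125, 135.10511779785156), (64.2761459350586, 65.93132781982422), 9.67043399810791)
[ 61 129 208] [ 49  87 138] [ 64 132 210] [ 53  91 142]
bottom [ 298  103   46   51 1666] [321.023 128.421]
((321.0682373046875, 128.40789794921875), (40.96304702758789, 50.506202697753906), 158.7382049560547)
-2 rim low [315.792 223.444] rim up [315.756 228.768] left [250.814 291.377] griptop near/far 310.240745329062 386.6538789811052
0 rim low [315.794 228.245] rim up [315.759 233.788] left [251.036 295.966] griptop near/far 316.44459432886043 392.17312314036644
2 rim low [315.796 233.013] rim up [315.761 238.772] left [251.255 300.524] griptop near/far 322.59137588334397 397.64446169518067
```

View pics/c2.png

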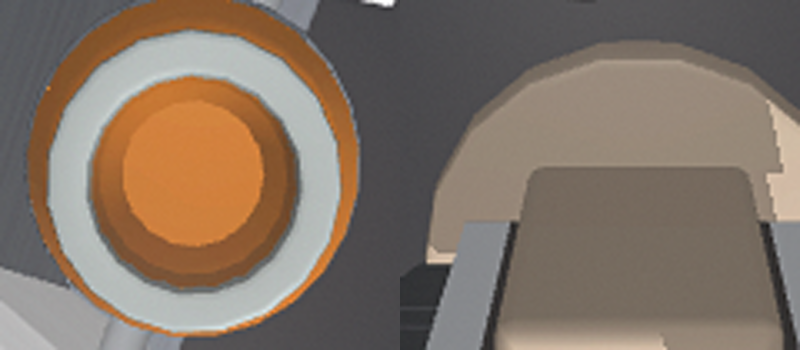

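```bash
cat > m.py <<'E'
from h import *
st=np.load('st2.npy',allow_pickle=True).item()
c,P=cam('wrist',st); T=R.from_quat(st['eef_rot']).as_matrix()
print("tool z",T[:,2])
back=lambda u,v,d:(P@[(u-c['cx'])/c['fx']*d,(v-c['cy'])/c['fy']*d,d,1])[:3]
Mr=back(322.7,134.1,247);print("ring",Mr)
a=np.radians(140.5)
for L in(46,55,65):
    n=Mr-back(322.9,131.6,247+L*.97); n/=np.linalg.norm(n);print(L,"n",n,"tilt",np.degrees(np.arccos(n[2])),"az",np.degrees(np.arctan2(n[1],n[0])))
for O in([582,-137.4],[579.3,-136.8]):
    v=Mr-np.r_[O,105];print(v,np.linalg.norm(v),"tilt",np.degrees(np.arctan2(np.hypot(*v[:2]),v[2])),"az",np.degrees(np.arctan2(v[1],v[0])))
o,d=ray('wrist',322.7,134.1,st); b=lambda u,v:(275+(u-400)/3,200+v/3); s=lambda u,v:(265+(u-400)/3,195+(v-300)/3)
print(tri([(o,d),ray("top",*b(559,167)),ray("side",*s(640,350))]))
E
python3 m.py
```

```text
tool z [ 0.361 -0.299 -0.883]
ring [541.964 -99.292 207.371]
46 n [-0.375  0.306  0.875] tilt 28.955852173682867 az 140.76749944251128
55 n [-0.373  0.311  0.874] tilt 29.045314443520112 az 140.18012861990093
65 n [-0.371  0.315  0.874] tilt 29.117634936869788 az 139.71942458261822
[-40.036  38.108 102.371] 116.33989073720727 tilt 28.3656268921973 az 136.41370781349596
[-37.336  37.508 102.371] 115.2419047031985 tilt 27.337424112121376 az 134.8687056222243
(array([ 543.153, -104.203,  200.851]), [np.float64(2.7863623574999172), np.float64(2.310757433241148), np.float64(2.171646353368884)])
```

```bash
cat >> h.py <<'E'
a_,t_=np.radians(140.3),np.radians(28.8); N=np.array([np.sin(t_)*np.cos(a_),np.sin(t_)*np.sin(a_),np.cos(t_)])
Mr=np.array([542,-99.3,207.4]); RT=Rdown(-19.8,N)
E
python3 -c "
from h import *
for D in(75,14.6): delta(Mr+N*D,RT)"
```

```text
d cm [ 0.3   -5.926  3.634] a deg [-0.351  0.787 -0.378]
d cm [ 0.383 -5.889  9.673] a deg [-0.351  0.787 -0.378]
```

```bash
python3 -m pendant '[{"gripper":255,"dx":0.3,"dy":-4,"dz":0,"ax":-0.4,"ay":0.8,"az":0},{"gripper":255,"dx":0.3,"dy":-5.9,"dz":1.5,"ax":-0.4,"ay":0.8,"az":0},{"gripper":255,"dx":0.3,"dy":-5.9,"dz":3.6,"ax":-0.4,"ay":0.8,"az":0},{"gripper":255,"dx":0.3,"dy":-5.9,"dz":3.6,"ax":-0.4,"ay":0.8,"az":0},{"gripper":255,"dx":0.3,"dy":-5.9,"dz":3.6,"ax":-0.4,"ay":0.8,"az":0}]' 60
python3 - <<'E'
from h import *
st=manip.state();print(st['eef_pos'],st['ft_force'])
w=manip.camera('wrist');s=manip.camera('side');t=manip.camera('top');np.save('st3.npy',st,allow_pickle=True)
for n,i in zip('wst',(w,s,t)): cv2.imwrite(f'pics/{n}3.png',i)
print(proj('side',Mr),proj('top',Mr))
f=lambda i,x,y:cv2.resize(i[y:y+100,x:x+133],(400,300),interpolation=cv2.INTER_CUBIC)
W=cv2.resize(w[90:390,160:480],(320,300))
cv2.imwrite('pics/c3.png',np.vstack([np.hstack([f(s,270,150),f(t,270,190)]),np.hstack([cv2.resize(w[130:280,217:417],(400,300)),cv2.resize(w[0:480],(400,300))])]))
E
```

```text
clock: 5.5
eef_pos: [514.0, -75.9, 273.9]
eef_rot: [0.957, -0.148, 0.214, 0.128]
ft_force: [-0.5, 0.1, -1.6]
finger_gap: 0.296
[514.03  -75.876 273.906] [-0.529  0.066 -1.558]
[344.678 210.609] [324.442 256.014]
```

View pics/c3.png

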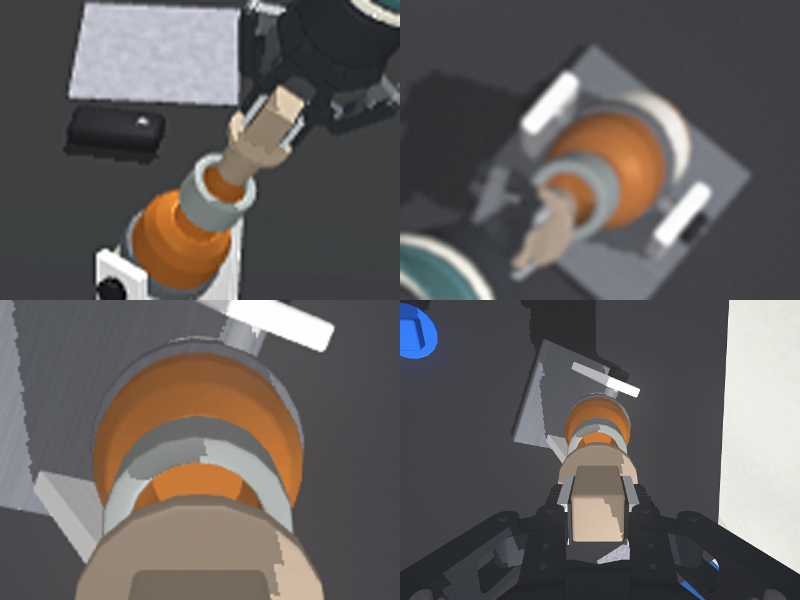

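```bash
python3 -m pendant '[{"gripper":255,"dx":0,"dy":0,"dz":0.6,"ax":0,"ay":0,"az":0},{"gripper":255,"dx":0,"dy":0,"dz":1.2,"ax":0,"ay":0,"az":0},{"gripper":255,"dx":0,"dy":0,"dz":1.8,"ax":0,"ay":0,"az":0},{"gripper":255,"dx":0,"dy":0,"dz":2.4,"ax":0,"ay":0,"az":0},{"gripper":255,"dx":0,"dy":0,"dz":3,"ax":0,"ay":0,"az":0}]' 60
cat > f.py <<'E'
from h import *
st=manip.state();T=R.from_quat(st['eef_rot']).as_matrix()
print("tool-frame force",T.T@st['ft_force'],"torque",T.T@st['ft_torque'],"ring in tool mm",T.T@(Mr-st['eef_pos']),"tilt err",np.degrees(np.cross(T[:,2],-N)))
E
python3 f.py
```

```text
clock: 6.28
eef_pos: [525.4, -85.6, 247.5]
eef_rot: [0.957, -0.149, 0.214, 0.128]
ft_force: [0.2, -0.4, -1.2]
finger_gap: 0.298
tool-frame force [-0.295  0.136  1.263] torque [ 0.193 -0.549 -0.008] ring in tool mm [-0.439 -0.29  45.536] tilt err [0.066 0.048 0.011]
```

```bash
python3 -m pendant '[{"gripper":255,"dx":-0.04,"dy":0,"dz":0.4,"ax":0,"ay":0,"az":0},{"gripper":255,"dx":-0.04,"dy":0,"dz":0.8,"ax":0,"ay":0,"az":0},{"gripper":255,"dx":-0.04,"dy":0,"dz":1.2,"ax":0,"ay":0,"az":0},{"gripper":255,"dx":-0.04,"dy":0,"dz":1.6,"ax":0,"ay":0,"az":0},{"gripper":255,"dx":-0.04,"dy":0,"dz":2,"ax":0,"ay":0,"az":0}]' 60; python3 f.py
```

```text
clock: 6.9
eef_pos: [532.6, -91.7, 229.7]
eef_rot: [0.957, -0.149, 0.214, 0.128]
ft_force: [0.3, -0.1, -1.0]
finger_gap: 0.3
tool-frame force [-0.197 -0.192  0.978] torque [ 0.196 -0.573  0.011] ring in tool mm [-0.071 -0.247 25.324] tilt err [0.064 0.053 0.008]
```

Still no contact. From here I'll use small steps to feel for the seat.

```bash
python3 -m pendant '[{"gripper":255,"dx":0,"dy":0,"dz":0.12,"ax":0,"ay":0,"az":0},{"gripper":255,"dx":0,"dy":0,"dz":0.24,"ax":0,"ay":0,"az":0},{"gripper":255,"dx":0,"dy":0,"dz":0.36,"ax":0,"ay":0,"az":0},{"gripper":255,"dx":0,"dy":0,"dz":0.48,"ax":0,"ay":0,"az":0},{"gripper":255,"dx":0,"dy":0,"dz":0.6,"ax":0,"ay":0,"az":0}]' 60; python3 f.py;  python3 -m pendant '[{"gripper":255,"dx":0,"dy":0,"dz":0.1,"ax":0,"ay":0,"az":0},{"gripper":255,"dx":0,"dy":0,"dz":0.2,"ax":0,"ay":0,"az":0}]' 60; python3 f.py
```

```text
clock: 7.52
eef_pos: [534.8, -93.6, 224.4]
eef_rot: [0.957, -0.149, 0.214, 0.128]
ft_force: [0.0, -0.7, -0.4]
finger_gap: 0.3
tool-frame force [-0.036  0.537  0.589] torque [ 0.262 -0.589 -0.027] ring in tool mm [-0.121 -0.285 19.271] tilt err [0.069 0.057 0.009]
clock: 7.78
eef_pos: [535.6, -94.3, 222.6]
eef_rot: [0.957, -0.149, 0.214, 0.128]
ft_force: [-0.1, -0.4, -0.6]
finger_gap: 0.295
tool-frame force [-0.266  0.288  0.578] torque [ 0.191 -0.545 -0.036] ring in tool mm [-0.123 -0.311 17.218] tilt err [0.071 0.058 0.01 ]
```

```bash
for i in 1; do python3 -m pendant '[{"gripper":255,"dx":0,"dy":0,"dz":0.1,"ax":0,"ay":0,"az":0},{"gripper":255,"dx":0,"dy":0,"dz":0.2,"ax":0,"ay":0,"az":0}]' 60; python3 f.py; done
```

```text
clock: 8.02
eef_pos: [536.4, -94.9, 220.8]
eef_rot: [0.957, -0.149, 0.214, 0.128]
ft_force: [-0.7, -1.6, -1.1]
finger_gap: 0.296
tool-frame force [-0.712  1.503  1.208] torque [ 0.217 -0.579 -0.029] ring in tool mm [-0.117 -0.257 15.149] tilt err [0.067 0.06  0.007]
```

```bash
python3 -m pendant '[{"gripper":255,"dx":0,"dy":0,"dz":0.08,"ax":0,"ay":0,"az":0},{"gripper":255,"dx":0,"dy":0,"dz":0.15,"ax":0,"ay":0,"az":0}]' 60; python3 f.py
```

```text
clock: 8.28
eef_pos: [536.9, -95.1, 219.9]
eef_rot: [0.957, -0.148, 0.214, 0.128]
ft_force: [-18.2, 7.4, 22.8]
finger_gap: 0.295
tool-frame force [ -7.225   3.543 -29.042] torque [-0.395 -2.432 -0.048] ring in tool mm [-0.223 -0.084 14.116] tilt err [0.088 0.075 0.011]
```

```bash
python3 -m pendant '[{"gripper":255,"dx":0,"dy":0,"dz":0.03,"ax":0,"ay":0,"az":0},{"gripper":255,"dx":0,"dy":0,"dz":0.03,"ax":0,"ay":0,"az":0}]' 60; python3 f.py
```

```text
clock: 8.52
eef_pos: [536.8, -95.1, 219.9]
eef_rot: [0.957, -0.149, 0.214, 0.129]
ft_force: [-9.3, 2.8, 10.8]
finger_gap: 0.298
tool-frame force [ -3.85    2.555 -13.759] torque [-0.203 -1.676  0.008] ring in tool mm [-0.173 -0.129 14.184] tilt err [0.117 0.072 0.024]
```

```bash
python3 -m pendant '[{"gripper":255,"dx":0.02,"dy":0,"dz":0.045,"ax":0,"ay":0,"az":0},{"gripper":255,"dx":0.02,"dy":0,"dz":0.045,"ax":0,"ay":0,"az":0},{"gripper":255,"dx":0.02,"dy":0,"dz":0.045,"ax":0,"ay":0,"az":0},{"gripper":255,"dx":0.02,"dy":0,"dz":0.045,"ax":0,"ay":0,"az":0}]' 60; python3 f.py
```

```text
clock: 9.02
eef_pos: [536.9, -95.0, 220.0]
eef_rot: [0.957, -0.148, 0.214, 0.129]
ft_force: [-12.6, 4.0, 13.1]
finger_gap: 0.299
tool-frame force [ -5.988   2.971 -17.362] torque [-0.205 -2.099  0.012] ring in tool mm [-0.25  -0.096 14.195] tilt err [0.146 0.069 0.037]
```

```bash
python3 -m pendant '[{"gripper":255,"dx":-0.03,"dy":0,"dz":0.052,"ax":0,"ay":0,"az":0},{"gripper":255,"dx":-0.03,"dy":0,"dz":0.052,"ax":0,"ay":0,"az":0},{"gripper":255,"dx":-0.03,"dy":0,"dz":0.052,"ax":0,"ay":0,"az":0},{"gripper":255,"dx":-0.03,"dy":0,"dz":0.052,"ax":0,"ay":0,"az":0},{"gripper":255,"dx":-0.03,"dy":0,"dz":0.052,"ax":0,"ay":0,"az":0}]' 60; python3 f.py; python3 -m pendant '[{"gripper":255,"dx":-0.02,"dy":0,"dz":0.052,"ax":0,"ay":0,"az":0},{"gripper":255,"dx":-0.02,"dy":0,"dz":0.052,"ax":0,"ay":0,"az":0},{"gripper":255,"dx":-0.02,"dy":0,"dz":0.052,"ax":0,"ay":0,"az":0},{"gripper":255,"dx":-0.02,"dy":0,"dz":0.052,"ax":0,"ay":0,"az":0},{"gripper":255,"dx":-0.02,"dy":0,"dz":0.052,"ax":0,"ay":0,"az":0}]' 60; python3 f.py
python3 - <<'E'
from h import *
st=manip.state();w=manip.camera('wrist');s=manip.camera('side')
cv2.imwrite('pics/c4.png',np.hstack([cv2.resize(s[150:250,290:390],(400,400),interpolation=cv2.INTER_CUBIC),cv2.resize(w[170:310,246:386],(400,400),interpolation=cv2.INTER_CUBIC)]))
E
```

```text
clock: 9.65
eef_pos: [536.9, -95.0, 219.9]
eef_rot: [0.957, -0.148, 0.214, 0.129]
ft_force: [-10.3, 3.5, 12.3]
finger_gap: 0.302
tool-frame force [ -4.173   2.54  -15.722] torque [-0.254 -1.617  0.007] ring in tool mm [-0.181 -0.078 14.193] tilt err [0.18  0.096 0.042]
clock: 10.28
eef_pos: [536.8, -95.0, 219.9]
eef_rot: [0.957, -0.148, 0.215, 0.129]
ft_force: [-10.2, 2.4, 12.7]
finger_gap: 0.295
tool-frame force [ -3.671   3.635 -15.694] torque [-0.264 -1.696 -0.061] ring in tool mm [-0.165 -0.105 14.179] tilt err [0.215 0.119 0.049]
```

View pics/c4.png

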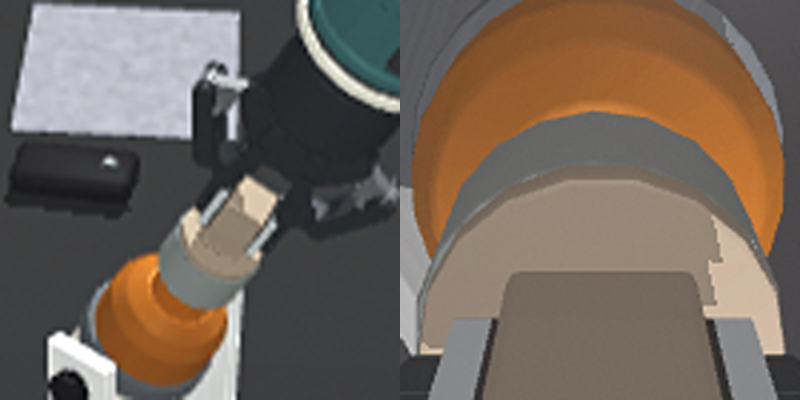

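The collar sits on the ring with no visible gap in the side view, and it looks concentric in the wrist view. The push only reached about 16 N, so I'll hold nearer 20 N for over a second.

```bash
python3 -m pendant '[{"gripper":255,"dx":0,"dy":0,"dz":0.068,"ax":0,"ay":0,"az":0},{"gripper":255,"dx":0,"dy":0,"dz":0.068,"ax":0,"ay":0,"az":0},{"gripper":255,"dx":0,"dy":0,"dz":0.068,"ax":0,"ay":0,"az":0},{"gripper":255,"dx":0,"dy":0,"dz":0.068,"ax":0,"ay":0,"az":0},{"gripper":255,"dx":0,"dy":0,"dz":0.068,"ax":0,"ay":0,"az":0}]' 60; python3 f.py; python3 -m pendant '[{"gripper":255,"dx":0,"dy":0,"dz":0.068,"ax":0,"ay":0,"az":0},{"gripper":255,"dx":0,"dy":0,"dz":0.068,"ax":0,"ay":0,"az":0},{"gripper":255,"dx":0,"dy":0,"dz":0.068,"ax":0,"ay":0,"az":0},{"gripper":255,"dx":0,"dy":0,"dz":0.068,"ax":0,"ay":0,"az":0},{"gripper":255,"dx":0,"dy":0,"dz":0.068,"ax":0,"ay":0,"az":0}]' 60; python3 f.py
```

```text
clock: 11.0
eef_pos: [536.9, -95.0, 219.9]
eef_rot: [0.957, -0.148, 0.215, 0.13]
ft_force: [-15.0, 4.9, 17.7]
finger_gap: 0.292
tool-frame force [ -6.117   3.789 -22.541] torque [-0.335 -2.296  0.071] ring in tool mm [-0.239 -0.047 14.17 ] tilt err [0.255 0.135 0.06 ]
clock: 11.62
eef_pos: [536.9, -94.9, 219.9]
eef_rot: [0.956, -0.148, 0.215, 0.13]
ft_force: [-15.6, 5.8, 17.7]
finger_gap: 0.297
tool-frame force [ -6.819   3.274 -23.106] torque [-0.445 -2.418  0.065] ring in tool mm [-0.206 -0.021 14.149] tilt err [0.297 0.143 0.075]
```

```bash
python3 -m pendant '[{"gripper":255,"dx":0,"dy":0,"dz":0,"ax":0,"ay":0,"az":0}]' 60; python3 -m pendant '[{"gripper":0,"dx":0,"dy":0,"dz":0,"ax":0,"ay":0,"az":0},{"gripper":0,"dx":0,"dy":0,"dz":0,"ax":0,"ay":0,"az":0},{"gripper":0,"dx":0,"dy":0,"dz":0,"ax":0,"ay":0,"az":0},{"gripper":0,"dx":0,"dy":0,"dz":0,"ax":0,"ay":0,"az":0},{"gripper":0,"dx":0,"dy":0,"dz":0,"ax":0,"ay":0,"az":0}]'; python3 f.py
```

```text
clock: 11.75
eef_pos: [536.8, -94.9, 220.2]
eef_rot: [0.956, -0.148, 0.215, 0.13]
ft_force: [-0.4, -0.4, -0.2]
finger_gap: 0.299
clock: 12.38
eef_pos: [536.8, -94.9, 220.1]
eef_rot: [0.956, -0.148, 0.215, 0.13]
ft_force: [-0.5, 0.5, -0.2]
finger_gap: 0.998
tool-frame force [-0.642 -0.33  -0.168] torque [ 0.24  -0.475 -0.008] ring in tool mm [-0.242 -0.089 14.419] tilt err [0.322 0.149 0.084]
```

```bash
python3 -m pendant '[{"gripper":0,"dx":0,"dy":0,"dz":-1.5,"ax":0,"ay":0,"az":0},{"gripper":0,"dx":0,"dy":0,"dz":-4,"ax":0,"ay":0,"az":0},{"gripper":0,"dx":0,"dy":0,"dz":-8,"ax":0,"ay":0,"az":0},{"gripper":0,"dx":0,"dy":5,"dz":-11,"ax":0,"ay":0,"az":0},{"gripper":0,"dx":0,"dy":5,"dz":-11,"ax":0,"ay":0,"az":0}]'; python3 f.py
python3 - <<'E'
from h import *
st=manip.state();np.save('st5.npy',st,allow_pickle=True);w=manip.camera('wrist');s=manip.camera('side')
cv2.imwrite('pics/w5.png',w)
cv2.imwrite('pics/c5.png',np.hstack([cv2.resize(s[150:290,270:410],(400,400),interpolation=cv2.INTER_CUBIC),cv2.resize(w[0:400,120:520],(400,400))]))
E
```

```text
clock: 13.0
eef_pos: [478.2, -108.5, 328.4]
eef_rot: [0.956, -0.15, 0.217, 0.131]
ft_force: [0.8, 1.9, 0.6]
finger_gap: 1.0
tool-frame force [ 0.501 -1.915 -0.798] torque [ 0.148 -0.465 -0.023] ring in tool mm [ -2.153 -52.923 126.449] tilt err [0.509 0.345 0.094]
```

View pics/c5.png

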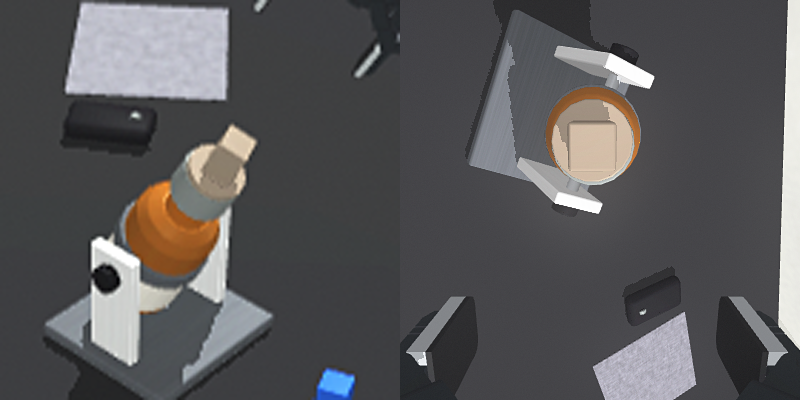

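The side view shows the stopper seated with its collar flat on the ring, and the wrist view shows it square and concentric. As a last number check, I'll see whether the flask's tilt and the other items changed between the first and last side images.

```bash
python3 - <<'E'
from h import *
a=cv2.imread('pics/side0.png');b=manip.camera('side')
def org(i):
    h=cv2.cvtColor(i,cv2.COLOR_BGR2HSV);m=((h[...,0]<18)&(h[...,1]>150)&(h[...,2]>60)).astype(np.uint8);m[:217]=0;m[260:]=0;m[:,:300]=0;m[:,370:]=0
    q=cv2.moments(m,True);return q['m00'],q['m10']/q['m00'],q['m01']/q['m00']
print(org(a),org(b))
d=cv2.absdiff(a,b).max(2)
for n,(x0,y0,x1,y1) in dict(small=(322,340,350,368),bottle=(222,255,262,322),box=(215,362,275,446),mouse=(288,183,330,203),blue=(372,275,418,345),flaskbody=(300,222,360,270)).items(): print(n,int((d[y0:y1,x0:x1]>40).sum()))
for c in(0,):
    p=[cv2.phaseCorrelate(np.float32(cv2.cvtColor(i,6)[222:262,305:350]),np.float32(cv2.cvtColor(j,6)[222:262,305:350])) for i,j in((a,b),)];print(p)
E
python3 -m pendant '[{"gripper":0,"dx":0,"dy":0,"dz":-2,"ax":0,"ay":0,"az":0},{"gripper":0,"dx":0,"dy":0,"dz":-4,"ax":0,"ay":0,"az":0},{"gripper":0,"dx":0,"dy":0,"dz":-4,"ax":0,"ay":0,"az":0}]'
```

```text
(645.0, 328.34263565891473, 231.7767441860465) (645.0, 328.34263565891473, 231.7767441860465)
small 489
bottle 0
box 0
mouse 0
blue 0
flaskbody 0
[((0.5010002489875305, -0.009028793451658856), 0.9975848922464583)]
clock: 13.52
eef_pos: [464.5, -92.9, 360.2]
eef_rot: [0.956, -0.148, 0.215, 0.13]
ft_force: [0.4, 0.8, 0.9]
finger_gap: 1.003
```

The flask and the other bystanders match pixel for pixel, but the small stopper's patch changed. That could be shadow, so I'll look.

Run:
```python
from h import *
a=cv2.imread('pics/side0.png');b=manip.camera('side');t0=cv2.imread('pics/top0.png');t=manip.camera('top')
f=lambda i:cv2.resize(i[300:400,300:400],(300,300));g=lambda i:cv2.resize(i[225:300,155:255],(400,300))
cv2.imwrite('pics/c6.png',np.vstack([np.hstack([f(a),g(t0)]),np.hstack([f(b),g(t)])]))
```

```text
(no output)
```

View pics/c6.png

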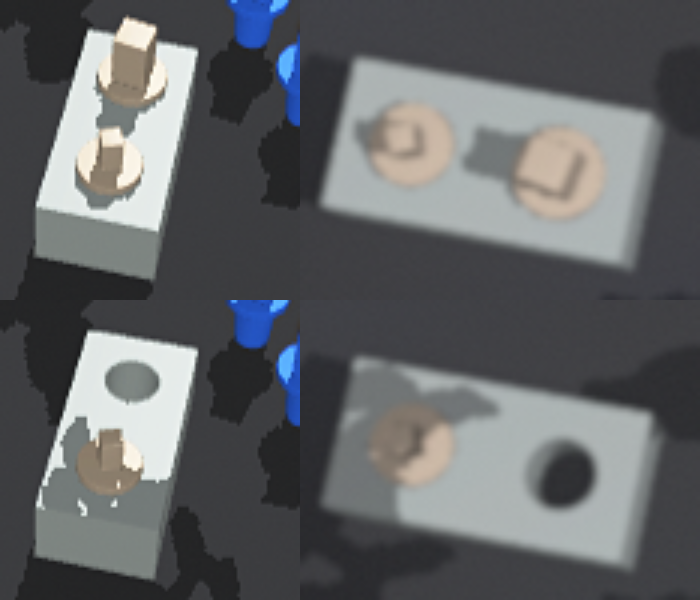

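The change is only the gripper's shadow. The small stopper is in the same place, so I'm handing in.

```bash
python3 -c "
from workcell import manip
print(manip.job_done())"
```

```text
the job is handed in; nothing more can be done
None
```

The flask is closed: I took the larger stopper from the rack, set it in the tilted neck and felt the collar meet the ring. I then pressed it in along the neck, let go, backed off and handed in at about 13.6 s.

- **Push:** about 14–17 N for just under 2 s, then about 22–23 N for about 1.2 s. The highest axial reading was 29 N, at first contact. Sideways force on the neck read up to about 8 N, under the 15 N that would turn the flask. Forces are only reported at the end of each move, so a brief peak in between would not show.
- **Seat:** contact came within about 0.5 mm of the ring position measured with the wrist camera. After release, the side view shows the collar flat on the ring and the wrist view shows it square and concentric.
- **Nothing else moved:** the side image of the flask body, wash bottle, tip box, mouse and blue stoppers is unchanged from the start. The small stopper's patch did change, but a closer look showed only the gripper's shadow over it.
- **Disagreements:** an early ring position from the top and side cameras was about 7 mm too low, below the possible range, so I used the wrist camera instead. The wrist view also hinted that the stopper leaned about 2° in the grip. It could equally have been camera error, and no lean shows after seating.

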